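# Check bottle collars on the neck gauge and sort them

### The job

Try each of the two brass bottle collars on the steel neck gauge, one after the other, putting each away before you try the other: lower it squarely over the pin until it either slides all the way down or stops on the pin's top, without forcing it. A collar that slides fully down goes into the wooden tray, one that is too tight goes into the black tray. Leave both standing upright in their trays, and leave everything else on the counter as it is.

Things in the scene. Friction and masses are not known exactly. Their poses are not given: they have to be found in the camera images.
- collar_a: one of two brass bottle collars (drip sleeves): plain open tube standing upright, 44 mm outside diameter, 46 mm tall, outside identical. One has a bore of 31 mm and slides freely right down the gauge pin; the other's bore is 24 mm and it stops on top of the pin. Which is which is not told: it is found by trying. Mass about 0.2 kg. Origin: centre of the underside; z along the bore, up
- collar_b: one of two brass bottle collars (drip sleeves): plain open tube standing upright, 44 mm outside diameter, 46 mm tall, outside identical. One has a bore of 31 mm and slides freely right down the gauge pin; the other's bore is 24 mm and it stops on top of the pin. Which is which is not told: it is found by trying. Mass about 0.2 kg. Origin: centre of the underside; z along the bore, up
- gauge_seat (a point): neck gauge, fixed to the counter: round dark foot 76 mm diameter, 12 mm high, with an upright steel pin of 27 mm diameter in its middle, standing 50 mm above the foot, its top edge chamfered 3 mm at 45 degrees. This point: on the pin's axis at the foot's upper face (12 mm above the counter), where the underside of a fully home collar comes to rest; z up
- gauge_top (a point): centre of the pin's top face, 62 mm above the counter. A collar that is too tight stops with its underside 1 to 2 mm below this point
- wood_tray_in (a point): square brown wooden tray, fixed, 140 x 140 x 26 mm outside, walls and floor 5 mm thick, open on top; this point is the centre of its inner floor (5 mm above the counter), axes along its sides. For the collar that fits
- black_tray_in (a point): square black plastic tray, fixed, 140 x 140 x 26 mm outside, walls and floor 5 mm thick, open on top; this point is the centre of its inner floor (5 mm above the counter), axes along its sides. For the collar that is too tight
- wine: upright green wine bottle with red cap, 74 mm diameter, 240 mm tall; a bystander, to be left alone. Origin: centre of its underside
- jar: clear storage jar with brass lid, 84 mm diameter, 120 mm tall; a bystander, to be left alone. Origin: centre of its underside
- cup: white espresso cup without handle, 62 mm wide, 55 mm tall; a bystander, to be left alone. Origin: centre of its underside
- corkscrew: folded corkscrew lying flat, 110 x 18 mm, 19 mm high, dark wood; a bystander, to be left alone. Origin: centre of its underside
- stopper: cork bottle stopper standing on its thin end, 36 mm wide, 36 mm tall; a bystander, to be left alone. Origin: centre of its underside
- coasters: round stack of cork coasters, 84 mm diameter, 18 mm high; a bystander, to be left alone. Origin: centre of its underside
- spice: small amber jar with black lid, 48 mm diameter, 85 mm tall; a bystander, to be left alone. Origin: centre of its underside
- gauge: the whole neck gauge; origin on the pin's axis at the counter, under the foot
Not all that is in view belongs to the job. Of the things that look like the part that bears wood_tray_in, the smaller one is meant. Leave any turquoise look-alike of the collar_a alone.

How it is judged:
By the outcome, as a careful person would: the job done as asked, in the order asked, and still so for the second after the job is handed in, with the robot touching nothing.
It also fails if it takes over 72 s, if anything falls off the work surface, if the arm or the gripper's body presses on something with over 40 N, if the wrist force passes 120 N, or if a joint passes its speed limit or range.

### The arm

A 6-joint arm with a two-finger parallel gripper is mounted at the origin on the work surface. World frame = base frame: x ahead of the robot, y to its left, z up, the work surface at z = 0. Lengths are in m, angles in rad, forces in N, time in s.
With the tool pointing down it reaches from about 0.35 to 0.975 m from the base axis. Payload 7.1 kg.
Tool frame: the origin (TCP) lies midway between the tips of the shut fingers; the grasp point (between the pads) lies r.tcp_to_grasp behind it (r.tcp_to_grasp is the distance from the TCP to the grasp point, in m); x points along the fingers, z is the direction in which the jaws open and shut, and the axes are right-handed (so a half turn about x gives the same grasp; the last joint's range is limited). The gripper opens to 88 mm and grips with 3 to 60 N. Pads are 20 mm wide; open, the fingers measure 115 mm over their backs; the gripper's body (75 mm by 178 mm) begins 61 mm behind the grasp point.
Start: joints at [-1.191, 0.423, 1.63, -0, 1.089, -0.019], TCP at [0.243, -0.576, 0.201] pointing down, gripper open.
Joint ranges: [-3, 3], [-0.9, 2.11], [0.09, 2.58], [-1.31, 4.45], [0.11, 2.69], [-2.54, 2.54]. Speed limits (rad/s): [2.39, 2.39, 3.01, 3.14, 3.14, 3.14].

### API

Orientations are given as a 3x3 rotation matrix whose columns are the frame's x, y, z axes.
In Python, from bench import sensors, imaging, order, r gives the robot as it stands.
- The arm moves only by the tool drive_tool, never from a script. Its argument "plan" is a list of rows, each a list of 5 numbers: the shift along the world's x, y, z in mm, then the turn about the world's z in degrees, then the finger opening in mm, from 0 to 87.8. A call has 1 to 12 rows; each row shifts and turns the commanded pose from where the row before left it; what a row does not reach is not made up. A row lasts 1/8 s, in which the tool goes at most 62.5 mm and 10.7 degrees, less where a joint would pass 70% of its speed; a pose out of reach is approached as far as the arm can. A call is refused whole if a number of a shift passes 62.5 or a number of a turn 10.7, either way. A call with a gripper value outside its range is refused whole. The fingers move at their own pace and stop on an object; "force" is the grip in N (left out, the last holds). Time passes only in rows, so rows that do not move let the fingers close. It gives the time, the measured TCP pose, the force and the opening at its end, in the units of the state.
- sensors.get_state(): the state, without advancing time (a new reading comes with each control period).
- imaging.snapshot(name): name is "scene" or "top"; returns a dict with "image" (420x560x3 uint8, blue, green, red), "intrinsics" (3x3 intrinsics, pixels), "k1" (the pictures are not rectified: a ray, as slopes to the right and down, at radius r is drawn at 1 + k1 r^2 times it, then the intrinsics apply), "rvec" (rotation vector, rad) and "tvec" (3), from world to camera coordinates, as OpenCV has them. Camera axes: x right, y down, z forward; pixel columns grow to the right and rows downward; lengths in m; the calibration is good to about 2 mm. A picture is of the moment at which its call begins. There is no depth.
- order.finish_job(): hands the job in, once; it reports no verdict.
The state is a dict: "time_s": time; "joint_positions": joint angles; "qvel": joint speeds; "effort": joint torques, N m; "position": TCP position; "tool_rot": TCP orientation; "contact_force": force on the tool from outside, world axes, zero at the start; "ft_torque": the same for the moment, N m; "finger_gap": finger opening in m.
Only numpy, scipy, OpenCV 4.12 (cv2) and the standard library are available. Lean on these libraries where they do the work, as an engineer would, in place of code of your own. Each camera call takes 0.05 s, during which the arm holds its last target.

## Working session

There is one attempt and no reset: what is moved stays moved. The work goes in short steps, Python scripts to look and compute and a tool call to move; the robot and the scene stay as the last step left them, time stands still between calls to the robot, and variables do not carry over. Pictures are saved under pics/ and viewed, and the job is handed in when it is done.

Besides the shell and the picture viewer there is one more tool, called after "Request:" as name([rows], argument=value, ...), one row to a line, values as JSON. drive_tool: Moves the arm, as the interface text tells. Its arguments: {"type":"object","properties":{"plan":{"type":"array","items":{"type":"array","items":{"type":"number"}}},"force":{"type":"number"}},"required":["plan"]}

```bash
mkdir -p pics; ls; cat > h.py <<'E'
import numpy as np,cv2
from bench import sensors, imaging, order, r
def snap(n,f=None):
    s=imaging.snapshot(n)
    if f: cv2.imwrite('pics/'+f,s['image'])
    return s
def ray(s,u,v):
    K=np.array(s['intrinsics']);k=s['k1']
    d=np.array([(u-K[0,2])/K[0,0],(v-K[1,2])/K[1,1]]);x=d.copy()
    for _ in range(30): x=d/(1+k*(x@x))
    R=cv2.Rodrigues(np.array(s['rvec'],float))[0];t=np.array(s['tvec'],float).ravel()
    return -R.T@t, R.T@np.array([x[0],x[1],1])
def onz(s,u,v,z):
    o,d=ray(s,u,v); return o+d*(z-o[2])/d[2]
def proj(s,P):
    R=cv2.Rodrigues(np.array(s['rvec'],float))[0];t=np.array(s['tvec'],float).ravel()
    c=R@np.array(P,float)+t; x=c[:2]/c[2]; x=x*(1+s['k1']*(x@x)); K=np.array(s['intrinsics'])
    return K[0,0]*x[0]+K[0,2],K[1,1]*x[1]+K[1,2]
E
python3 - <<'E'
from h import *
np.set_printoptions(precision=4,suppress=True)
for n in('scene','top'):
    s=snap(n,n+'0.png'); print(n,s['intrinsics'],s['k1'],ray(s,280,210))
st=sensors.get_state(); print(st); print(r.tcp_to_grasp)
E
```

```text
pics
scene [[470.7903   0.     278.7364]
 [  0.     470.7903 211.0798]
 [  0.       0.       1.    ]] -0.08363619114321134 (array([ 0.7967, -0.515 ,  0.9222]), array([-0.2407,  0.504 , -0.8295]))
top [[461.4483   0.     285.4226]
 [  0.     461.4483 209.465 ]
 [  0.       0.       1.    ]] 0.008839455330581125 (array([ 0.4683, -0.0139,  1.0466]), array([ 0.0524,  0.0392, -0.9979]))
{'time_s': 0.1, 'joint_positions': array([-1.191 ,  0.4238,  1.6306, -0.    ,  1.0886, -0.019 ]), 'qvel': array([ 0.0002, -0.0018, -0.0016,  0.0012,  0.0012,  0.0004]), 'effort': array([  0.0007, -54.5616, -27.4325,   0.0645,   0.0188,  -0.    ]), 'position': array([ 0.2425, -0.5755,  0.2002]), 'tool_rot': array([[-0.0005,  0.9215,  0.3883],
       [ 0.0013,  0.3883, -0.9215],
       [-1.    ,  0.    , -0.0014]]), 'contact_force': array([-0.765 , -0.7532, -0.4855]), 'ft_torque': array([-0.031 , -0.019 , -0.0305]), 'finger_gap': 0.08757195953363248}
0.0187
```

View pics/scene0.png

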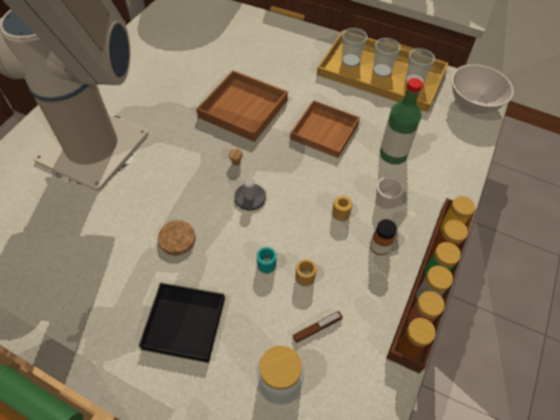

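View pics/top0.png

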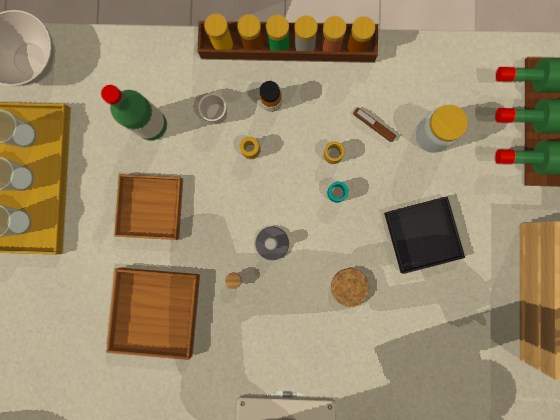

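The top view shows brass collars near (250,147) and (334,152), and the turquoise look-alike at (338,191). The gauge is at (271,242), the smaller wooden tray at (150,207) and the black tray at (425,235). Next I'll measure them.

```bash
cat > m.py <<'E'
from h import *
np.set_printoptions(precision=4,suppress=True)
s=snap('top'); im=s['image']; hsv=cv2.cvtColor(im,cv2.COLOR_BGR2HSV)
S=snap('scene')
big=cv2.resize(im[120:290,210:370],None,fx=5,fy=4.0*1.25 if 0 else 3.5,interpolation=cv2.INTER_CUBIC)
def comps(m,a=40):
    n,l,st,c=cv2.connectedComponentsWithStats(m.astype(np.uint8))
    return [(i,st[i],c[i],l==i) for i in range(1,n) if st[i][4]>a]
E
python3 - <<'E'
from m import *
cv2.imwrite('pics/crop1.png',cv2.resize(im[125:265,225:385],None,fx=5,fy=4,interpolation=cv2.INTER_CUBIC)[:560])
cv2.imwrite('pics/crop2.png',cv2.resize(S['image'][165:305,220:380],None,fx=5,fy=4,interpolation=cv2.INTER_CUBIC))
for n,q in(('top',im),('scene',S['image'])):
    h=cv2.cvtColor(q,cv2.COLOR_BGR2HSV)
    for i,st,c,mm in comps(cv2.inRange(h,(14,130,70),(30,255,255))>0): print(n,st,c)
s_=s
for p in [(250,147),(334,152),(338,191)]: print(onz(s,*p,.046))
print(onz(s,271,242,.062))
for p in [(150,207),(425,235)]: print(onz(s,*p,.026))
E
```

```text
top [203  14  30  36 773] [218.0673  31.9715]
top [237  14  24  36 588] [248.4456  29.3367]
top [265  15  24  26 479] [276.8789  27.1795]
top [294  16  24  25 481] [305.4595  27.7422]
top [323  16  24  26 488] [334.0574  28.3934]
top [348  17  28  35 653] [360.5988  32.7366]
top [260  92  21  15  96] [270.9792 101.5833]
top [   0  102   71  152 7357] [ 39.4218 177.9409]
top [ 430  105   38   36 1071] [448.2773 122.55  ]
top [239 137  22  22 315] [249.4889 147.273 ]
top [324 142  21  22 264] [333.6818 152.2311]
top [ 115  174   68   66 3336] [150.1891 205.6808]
top [ 520  222   40  157 5904] [540.0303 295.9851]
top [ 107  268   91   92 5821] [154.5121 311.9521]
top [ 331  268   38   39 1130] [349.7496 287.0982]
top [225 273  16  16 194] [232.8299 280.3093]
scene [269   6  36  14 213] [287.1784  12.1972]
scene [ 318   30   97   72 2788] [367.0158  70.6887]
scene [416  58  33  53 768] [431.099   84.3633]
scene [230 150  12  14 123] [235.3902 155.8862]
scene [333 196  19  24 365] [341.6685 207.5699]
scene [ 425  197   50   94 2232] [449.8987 243.1281]
scene [159 222  35  32 908] [176.1718 237.543 ]
scene [296 260  20  26 390] [305.2282 272.2462]
scene [ 406  291   39   57 1314] [425.089  318.9985]
scene [  0 347  95  73 980] [ 40.9867 380.8776]
scene [ 260  346   41   43 1402] [280.214 367.015]
scene [  0 400  29  20 269] [  9.9257 412.4312]
[0.6572 0.0954 0.046 ]
[ 0.6507 -0.0886  0.046 ]
[ 0.5656 -0.0992  0.046 ]
[0.4512 0.042  0.062 ]
[0.5205 0.3167 0.026 ]
[ 0.4759 -0.2931  0.026 ]
```

View pics/crop1.png

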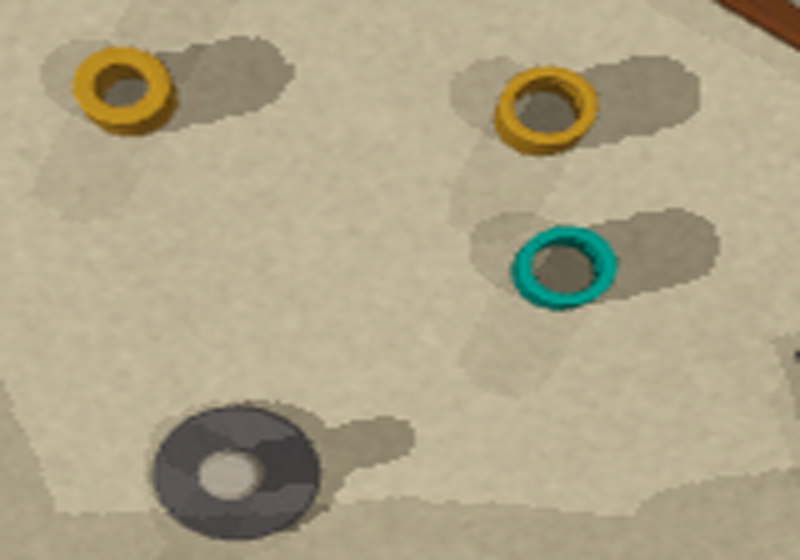

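View pics/crop2.png

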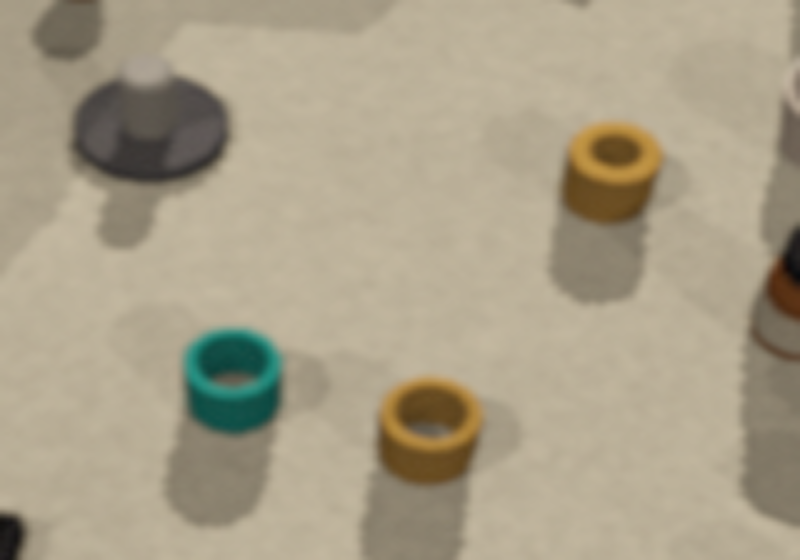

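```bash
cat > m2.py <<'E'
from m import *
def fitc(P):
    P=np.asarray(P); A=np.c_[2*P,np.ones(len(P))]; x=np.linalg.lstsq(A,(P**2).sum(1),rcond=None)[0]
    rr=np.sqrt(x[2]+x[:2]@x[:2]); return x[:2],rr,np.std(np.hypot(*(P-x[:2]).T)-rr)
def up(q,u,v,w=24,f=8):
    c=q[v-w:v+w,u-w:u+w]; return cv2.resize(c,None,fx=f,fy=f,interpolation=cv2.INTER_CUBIC),lambda x:((x[...,0]+.5)/f-.5+u-w,(x[...,1]+.5)/f-.5+v-w)
def cont(mask,S,back,z):
    out=[]
    cs,h=cv2.findContours(mask,cv2.RETR_CCOMP,cv2.CHAIN_APPROX_NONE)
    for c,hh in zip(cs,h[0]):
        if len(c)<60: continue
        us,vs=back(c[:,0].astype(float)); P=np.array([onz(S,a,b,z)[:2] for a,b in zip(us,vs)])
        c0,rr,e=fitc(P); out.append((hh[3]>=0,c0*1000,rr*1000,e*1000))
    return out
E
python3 - <<'E'
from m2 import *
for nm,I,pts in (('top',s,[(250,147),(334,152)]),('scene',S,[(342,208),(305,272)])):
  for (u,v) in pts:
    q,b=up(I['image'],u,v); h=cv2.cvtColor(q,cv2.COLOR_BGR2HSV)
    m=cv2.inRange(h,(12,120,60),(32,255,255)); print(nm,np.percentile(h[...,2][m>0],[10,30,50,70,90]))
    for t in((170,190) if nm=='top' else (150,170)):
      m=cv2.inRange(h,(12,120,t),(32,255,255))
      for o in cont(m,I,b,.046): print(t,o)
for nm,I,p in(('top',s,(271,242)),('scene',S,(251,194))):
    q,b=up(I['image'],*p,w=28); h=cv2.cvtColor(q,cv2.COLOR_BGR2HSV); g=h[...,2]
    for t in(95,110):
      m=((g<t)*255).astype(np.uint8)
      for o in cont(m,I,b,.012): print(nm,'foot',t,o)
    for t in(130,150):
      m=((g>t)*255).astype(np.uint8)
      for o in cont(m,I,b,.062): print(nm,'pin',t,o)
    cv2.imwrite('pics/g_%s.png'%nm,q)
# trays
for nm,lo,hi,box in(('wood',(0,90,0),(20,255,255),(105,165,195,250)),('black',(0,0,0),(180,255,60),(375,185,475,285))):
    c=hsv[box[1]:box[3],box[0]:box[2]]; m=cv2.inRange(c,lo,hi)
    k=max(comps(m>0),key=lambda k:k[1][4])[3].astype(np.uint8)
    rc=cv2.minAreaRect(cv2.findContours(k,0,1)[0][0]); bx=cv2.boxPoints(rc)+np.array(box[:2])
    P=np.array([onz(s,*x,.026)[:2] for x in bx]); print(nm,P*1000,P.mean(0))
E
```

```text
top [ 95. 127. 176. 184. 188.]
170 (np.False_, array([660.038 ,  99.0471]), np.float64(20.828174201750706), np.float64(0.2559349253283863))
170 (np.True_, array([659.5563,  98.6358]), np.float64(13.074553791736841), np.float64(0.2698096003964711))
top [ 92. 133. 156. 179. 188.]
170 (np.False_, array([653.5874, -88.4549]), np.float64(20.75600887938458), np.float64(0.3265477759775761))
170 (np.True_, array([653.2227, -88.5909]), np.float64(16.524798278069703), np.float64(0.2666337626882478))
190 (np.False_, array([636.859, -86.551]), np.float64(4.4213069038862916), np.float64(1.479014624025855))
190 (np.False_, array([ 652.2973, -106.5128]), np.float64(3.0737145334099942), np.float64(1.4944708558931314))
190 (np.False_, array([670.5561, -87.4753]), np.float64(2.661433657912152), np.float64(1.1516134751226361))
scene [ 99. 105. 115. 167. 188.]
150 (np.False_, array([661.0366,  99.0036]), np.float64(20.361453605348917), np.float64(0.3022051584648415))
150 (np.True_, array([660.5583, 100.5817]), np.float64(11.832505767687032), np.float64(0.15806251404875304))
170 (np.False_, array([660.74
[... 2516 characters left out ...]
1781))
scene foot 110 (np.False_, array([374.3789, 106.9144]), np.float64(4.480067752962208), np.float64(1.724296446967242))
scene pin 130 (np.False_, array([467.897 ,  20.9345]), np.float64(80.35981797118868), np.float64(11.504925870877766))
scene pin 130 (np.True_, array([470.6203,   7.3927]), np.float64(37.62181956488886), np.float64(1.9724541085872618))
scene pin 150 (np.False_, array([466.9209,  22.0551]), np.float64(71.69460767990223), np.float64(20.566007691974757))
wood [[453.7411 395.351 ]
 [594.7295 393.4712]
 [589.4005 245.5737]
 [448.9354 248.5242]] [0.5217 0.3207]
black [[ 523.2149 -202.9405]
 [ 565.165  -340.7776]
 [ 430.3919 -378.6201]
 [ 388.5051 -242.04  ]] [ 0.4768 -0.2911]
```

Request:
drive_tool([
  [30, 38, 0, -2, 87.8],
  [35, 41, 0, -2, 87.8],
  [35, 41, 0, -2, 87.8],
  [35, 41, 0, -2, 87.8],
  [35, 41, 0, -2, 87.8],
  [35, 41, 0, -2, 87.8],
  [35, 41, 0, -2, 87.8],
  [35, 41, 0, -2, 87.8],
  [35, 41, 0, -2, 87.8],
  [35, 41, 0, -2, 87.8],
  [35, 41, 0, -2, 87.8],
  [31, 40, 0, -0.8, 87.8],
], force=15)

```text
time_s: 1.8
position: [0.6548, -0.0864, 0.2009]
tool_rot: [[0.0, 1.0, 0.0], [-0.0, 0.0, -1.0], [-1.0, 0.0, 0.0]]
contact_force: [0.6, -0.7, -0.1]
finger_gap: 0.0877
```

```bash
cat > st.py <<'E'
from h import *
np.set_printoptions(precision=4,suppress=True)
a=sensors.get_state()
for k in('time_s','joint_positions','position','tool_rot','contact_force','ft_torque','finger_gap'): print(k,a[k])
E
python3 st.py; python3 -c "
from h import *
snap('top','t1.png')"
```

```text
time_s 1.8
joint_positions [-0.1491  0.475   1.5462 -0.0001  1.1202  1.4212]
position [ 0.6548 -0.0864  0.2009]
tool_rot [[ 0.0002  1.      0.0005]
 [-0.0001  0.0005 -1.    ]
 [-1.      0.0002  0.0001]]
contact_force [ 0.6443 -0.7358 -0.1094]
ft_torque [ 0.0938 -0.0093 -0.0203]
finger_gap 0.08765577682728652
```

View pics/t1.png

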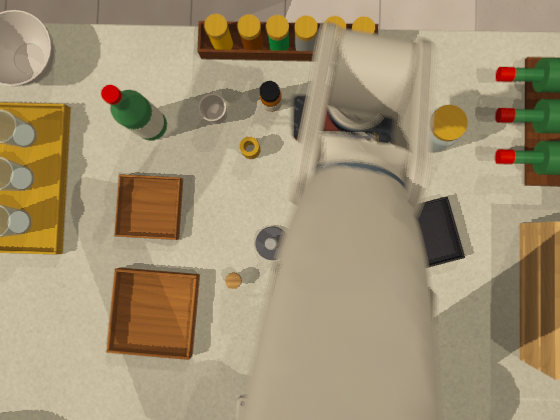

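The arm stands over collar 2. I'll descend and grip it.

Request:
drive_tool([
  [-1, -2, -20, 0, 87.8],
  [0, 0, -35, 0, 87.8],
  [0, 0, -35, 0, 87.8],
  [0, 0, -35, 0, 87.8],
  [0, 0, -30, 0, 87.8],
  [0, 0, -18, 0, 87.8],
  [0, 0, -10, 0, 87.8],
  [0, 0, 0, 0, 87.8],
  [0, 0, 0, 0, 70],
  [0, 0, 0, 0, 55],
  [0, 0, 0, 0, 38],
  [0, 0, 0, 0, 38],
], force=15)

```text
time_s: 3.35
position: [0.6529, -0.0899, 0.0182]
tool_rot: [[0.001, 1.0, 0.001], [-0.0, 0.001, -1.0], [-1.0, 0.001, 0.0]]
contact_force: [-0.9, -1.0, -0.5]
finger_gap: 0.0512
```

Request:
drive_tool([
  [0, 0, 0, 0, 35],
  [0, 0, 0, 0, 35],
  [0, 0, 0, 0, 35],
], force=20)

```text
time_s: 3.72
position: [0.6528, -0.09, 0.018]
tool_rot: [[0.0, 1.0, 0.001], [-0.0, 0.001, -1.0], [-1.0, 0.0, 0.0]]
contact_force: [0.1, -0.8, 1.5]
finger_gap: 0.0428
```

```bash
python3 st.py; python3 -c "
from h import *
snap('scene','s2.png')"
```

```text
time_s 3.725
joint_positions [-0.1551  0.7027  1.6362 -0.0001  0.8025  1.4149]
position [ 0.6528 -0.09    0.018 ]
tool_rot [[ 0.0002  1.      0.0009]
 [-0.0001  0.0009 -1.    ]
 [-1.      0.0002  0.0001]]
contact_force [ 0.1462 -0.8443  1.5351]
ft_torque [-0.1077  0.0315  0.0152]
finger_gap 0.04283586601200465
```

View pics/s2.png

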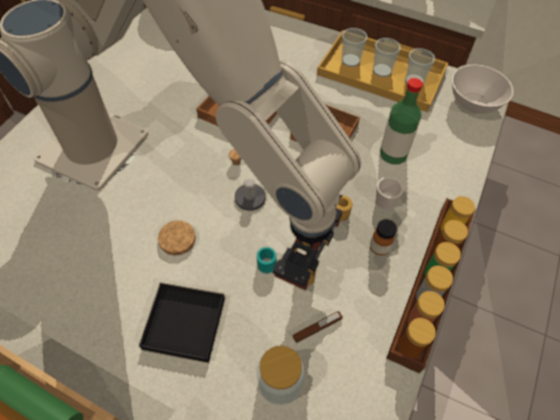

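Collar 2 is gripped, with the gap at 43 mm. I'll lift it and carry it over the gauge.

Request:
drive_tool([
  [0, 0, 10, 0, 35],
  [0, 0, 30, 0, 35],
  [0, 0, 40, 0, 35],
  [0, 0, 22, 0, 35],
  [-20, 14, 0, 0, 35],
  [-35, 22, 0, 0, 35],
  [-40, 26, 0, 0, 35],
  [-40, 26, 0, 0, 35],
  [-35, 22, 0, 0, 35],
  [-25, 15, 0, 0, 35],
  [-10.5, 6.5, 0, 0, 35],
  [0, 0, 0, 0, 35],
])

```text
time_s: 5.28
position: [0.4474, 0.0418, 0.1202]
tool_rot: [[0.001, 1.0, 0.002], [0.0, 0.002, -1.0], [-1.0, 0.001, -0.0]]
contact_force: [0.8, -0.6, -2.6]
finger_gap: 0.0429
```

```bash
python3 st.py; python3 -c "
from h import *
a=snap('top')['image'][190:290,210:330];b=snap('scene')['image'][140:240,190:310]
cv2.imwrite('pics/t3.png',cv2.resize(np.hstack([a,b]),None,fx=3.3,fy=4.5,interpolation=cv2.INTER_CUBIC))"
```

```text
time_s 5.275
joint_positions [0.0667 0.2946 2.0681 0.     0.7781 1.6358]
position [0.4474 0.0418 0.1202]
tool_rot [[ 0.0007  1.      0.0017]
 [ 0.0001  0.0017 -1.    ]
 [-1.      0.0007 -0.    ]]
contact_force [ 0.7823 -0.5546 -2.616 ]
ft_torque [0.0346 0.0105 0.0075]
finger_gap 0.042887283606482744
```

View pics/t3.png

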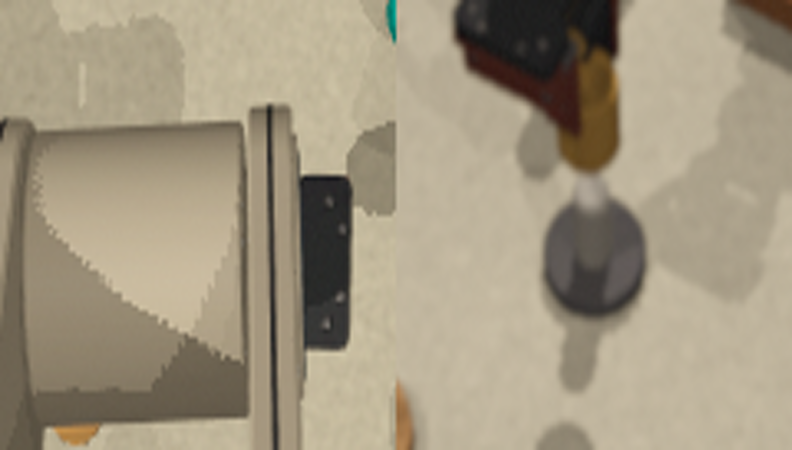

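The collar hangs in line above the pin, at about (589,120) in the crop against the pin's top at (591,190). I'll lower it gently and watch the force.

Request:
drive_tool([
  [0, 0, -15, 0, 35],
  [0, 0, -15, 0, 35],
  [0, 0, -6, 0, 35],
  [0, 0, 0, 0, 35],
])

```text
time_s: 5.88
position: [0.4467, 0.0414, 0.0829]
tool_rot: [[-0.002, 1.0, 0.001], [-0.0, 0.001, -1.0], [-1.0, -0.002, 0.0]]
contact_force: [0.6, 0.6, -2.3]
finger_gap: 0.0426
```

Request:
drive_tool([
  [0, 0, -2, 0, 35],
  [0, 0, -2, 0, 35],
  [0, 0, -1, 0, 35],
])

```text
time_s: 6.25
position: [0.4473, 0.0416, 0.079]
tool_rot: [[0.0, 1.0, 0.001], [0.0, 0.001, -1.0], [-1.0, 0.0, -0.0]]
contact_force: [-0.4, 0.8, -2.2]
finger_gap: 0.0424
```

Request:
drive_tool([
  [0, 0, -1, 0, 35],
  [0, 0, -1, 0, 35],
  [0, 0, 0, 0, 35],
])

```text
time_s: 6.62
position: [0.4472, 0.0416, 0.0768]
tool_rot: [[-0.0, 1.0, 0.001], [0.0, 0.001, -1.0], [-1.0, -0.0, -0.0]]
contact_force: [-0.9, -0.2, -1.5]
finger_gap: 0.0429
```

Request:
drive_tool([
  [0, 0, -1, 0, 35],
  [0, 0, -1, 0, 35],
  [0, 0, -1, 0, 35],
  [0, 0, -1, 0, 35],
])

```text
time_s: 7.12
position: [0.4472, 0.0416, 0.0728]
tool_rot: [[-0.0, 1.0, 0.001], [-0.0, 0.001, -1.0], [-1.0, -0.0, 0.0]]
contact_force: [0.9, -0.0, -2.8]
finger_gap: 0.0423
```

Request:
drive_tool([
  [0, 0, -2, 0, 35],
  [0, 0, -2, 0, 35],
  [0, 0, -2, 0, 35],
])

```text
time_s: 7.5
position: [0.4472, 0.0416, 0.0667]
tool_rot: [[-0.0, 1.0, 0.001], [0.0, 0.001, -1.0], [-1.0, -0.0, -0.0]]
contact_force: [0.3, 1.1, -2.2]
finger_gap: 0.0427
```

```bash
python3 st.py; python3 -c "
from h import *
b=snap('scene')['image'][140:240,190:310]
cv2.imwrite('pics/t4.png',cv2.resize(b,None,fx=5,fy=5,interpolation=cv2.INTER_CUBIC))"
```

```text
time_s 7.5
joint_positions [0.0662 0.3977 2.0959 0.     0.648  1.6361]
position [0.4472 0.0416 0.0667]
tool_rot [[-0.0001  1.      0.0009]
 [ 0.      0.0009 -1.    ]
 [-1.     -0.0001 -0.    ]]
contact_force [ 0.3465  1.1276 -2.23  ]
ft_torque [ 0.0754  0.0192 -0.0686]
finger_gap 0.042651335926367016
```

View pics/t4.png

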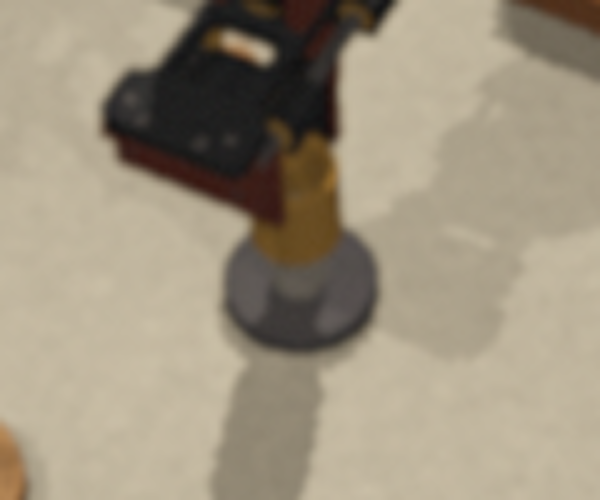

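Collar 2 is over the pin with no contact force, so I'll keep lowering it to the foot.

Request:
drive_tool([
  [0, 0, -5, 0, 35],
  [0, 0, -6, 0, 35],
  [0, 0, -6, 0, 35],
  [0, 0, -6, 0, 35],
  [0, 0, -6, 0, 35],
  [0, 0, -3, 0, 35],
  [0, 0, -2, 0, 35],
  [0, 0, 0, 0, 35],
])

```text
time_s: 8.55
position: [0.4472, 0.0416, 0.0328]
tool_rot: [[-0.0, 1.0, 0.001], [0.0, 0.001, -1.0], [-1.0, -0.0, -0.0]]
contact_force: [-0.2, -0.0, -2.4]
finger_gap: 0.0429
```

Request:
drive_tool([
  [0, 0, -1, 0, 35],
  [0, 0, -1, 0, 35],
  [0, 0, 0, 0, 35],
])

```text
time_s: 8.93
position: [0.4472, 0.0416, 0.0309]
tool_rot: [[0.0, 1.0, 0.001], [0.0, 0.001, -1.0], [-1.0, 0.0, -0.0]]
contact_force: [0.2, 0.2, -2.2]
finger_gap: 0.0428
```

Request:
drive_tool([
  [0, 0, -0.5, 0, 35],
  [0, 0, -0.5, 0, 35],
  [0, 0, 0, 0, 35],
])

```text
time_s: 9.3
position: [0.4472, 0.0416, 0.03]
tool_rot: [[0.0, 1.0, 0.001], [-0.0, 0.001, -1.0], [-1.0, 0.0, 0.0]]
contact_force: [-0.1, -1.3, 1.8]
finger_gap: 0.0425
```

Request:
drive_tool([
  [0, 0, -0.5, 0, 35],
  [0, 0, 0, 0, 35],
])

```text
time_s: 9.55
position: [0.4473, 0.0416, 0.0299]
tool_rot: [[0.0, 1.0, 0.001], [-0.0, 0.001, -1.0], [-1.0, 0.0, 0.0]]
contact_force: [-2.1, -0.1, 8.8]
finger_gap: 0.0429
```

Collar 2 seated on the foot: TCP z is 30, so its underside is at 12 mm, and the contact force is about 9 N. It fits, so I'll lift it off and put it in the wooden tray.

Request:
drive_tool([
  [0, 0, 6, 0, 35],
  [0, 0, 12, 0, 35],
  [0, 0, 18, 0, 35],
  [0, 0, 24, 0, 35],
  [0, 0, 24, 0, 35],
  [0, 0, 16, 0, 35],
  [0, 0, 6, 0, 35],
])

```text
time_s: 10.42
position: [0.4478, 0.0416, 0.1368]
tool_rot: [[0.002, 1.0, 0.001], [0.0, 0.001, -1.0], [-1.0, 0.002, -0.0]]
contact_force: [-0.5, 0.5, -2.2]
finger_gap: 0.0427
```

Request:
drive_tool([
  [5, 19, 0, 0, 35],
  [9, 34, 0, 0, 35],
  [11, 42, 0, 0, 35],
  [11, 42, 0, 0, 35],
  [11, 42, 0, 0, 35],
  [11, 42, 0, 0, 35],
  [9, 34, 0, 0, 35],
  [5, 18, 0, 0, 35],
  [1, 5, 0, 0, 35],
  [0, 0, 0, 0, 35],
])

```text
time_s: 11.68
position: [0.5197, 0.3187, 0.135]
tool_rot: [[-0.001, 1.0, 0.001], [-0.001, 0.001, -1.0], [-1.0, -0.001, 0.001]]
contact_force: [-0.5, 0.8, -2.4]
finger_gap: 0.0427
```

```bash
python3 st.py; python3 -c "
from h import *
a=snap('top','t5.png');b=snap('scene','s5.png')"
```

```text
time_s 11.675
joint_positions [ 0.5307  0.4812  1.7104 -0.0002  0.9513  2.1009]
position [0.5197 0.3187 0.135 ]
tool_rot [[-0.001   1.      0.0007]
 [-0.0008  0.0007 -1.    ]
 [-1.     -0.001   0.0008]]
contact_force [-0.4539  0.7766 -2.3991]
ft_torque [ 0.0756  0.0186 -0.0144]
finger_gap 0.04269118143769417
```

View pics/s5.png

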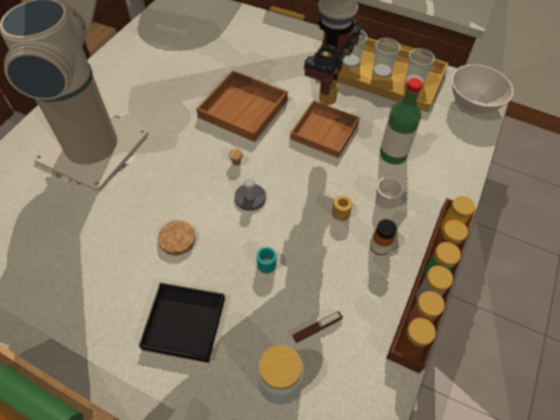

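Request:
drive_tool([
  [0, 0, -15, 0, 35],
  [0, 0, -25, 0, 35],
  [0, 0, -30, 0, 35],
  [0, 0, -20, 0, 35],
  [0, 0, -11, 0, 35],
  [0, 0, -6, 0, 35],
  [0, 0, -3, 0, 35],
  [0, 0, 0, 0, 35],
])

```text
time_s: 12.78
position: [0.5205, 0.3198, 0.0258]
tool_rot: [[0.001, 1.0, 0.001], [0.0, 0.001, -1.0], [-1.0, 0.001, -0.0]]
contact_force: [-0.6, 0.2, -2.1]
finger_gap: 0.0428
```

Request:
drive_tool([
  [0, 0, -1, 0, 35],
  [0, 0, -0.5, 0, 35],
  [0, 0, 0, 0, 35],
])

```text
time_s: 13.15
position: [0.5203, 0.3196, 0.024]
tool_rot: [[0.0, 1.0, 0.001], [0.0, 0.001, -1.0], [-1.0, 0.0, -0.0]]
contact_force: [0.2, -0.1, -2.4]
finger_gap: 0.0426
```

Request:
drive_tool([
  [0, 0, -0.5, 0, 35],
  [0, 0, -0.5, 0, 35],
  [0, 0, 0, 0, 35],
])

```text
time_s: 13.52
position: [0.5202, 0.3196, 0.023]
tool_rot: [[0.0, 1.0, 0.001], [0.0, 0.001, -1.0], [-1.0, 0.0, -0.0]]
contact_force: [-0.6, 0.1, 0.9]
finger_gap: 0.0427
```

Request:
drive_tool([
  [0, 0, 0, 0, 50],
  [0, 0, 0, 0, 62],
  [0, 0, 0, 0, 62],
  [0, 0, 5, 0, 62],
  [0, 0, 20, 0, 62],
  [0, 0, 35, 0, 62],
  [0, 0, 40, 0, 62],
  [0, 0, 30, 0, 70],
  [0, 0, 20, 0, 80],
])

```text
time_s: 14.65
position: [0.521, 0.32, 0.1764]
tool_rot: [[0.003, 1.0, 0.001], [0.002, 0.001, -1.0], [-1.0, 0.003, -0.002]]
contact_force: [-0.8, 0.2, 0.6]
finger_gap: 0.0767
```

Request:
drive_tool([
  [8, -12, 0, 0, 87.8],
  [16, -25, 0, 0, 87.8],
  [22, -35, 0, 0, 87.8],
  [24, -39, 0, 0, 87.8],
  [24, -39, 0, 0, 87.8],
  [22, -35, 0, 0, 87.8],
  [16, -25, 0, 0, 87.8],
  [7, -11, 0, 0, 87.8],
  [0, 0, 0, 0, 87.8],
])

```text
time_s: 15.78
position: [0.659, 0.0978, 0.1723]
tool_rot: [[-0.001, 1.0, -0.0], [0.0, -0.0, -1.0], [-1.0, -0.001, -0.0]]
contact_force: [0.2, 0.4, -0.0]
finger_gap: 0.0878
```

```bash
python3 st.py; python3 - <<'E'
from m2 import *
cv2.imwrite('pics/t6.png',s['image']);cv2.imwrite('pics/s6.png',S['image'])
q,b=up(S['image'],342,208); h=cv2.cvtColor(q,cv2.COLOR_BGR2HSV)
for o in cont(cv2.inRange(h,(12,120,150),(32,255,255)),S,b,.046): print(o)
E
```

```text
time_s 15.775
joint_positions [0.1294 0.514  1.5528 0.0002 1.0756 1.7006]
position [0.659  0.0978 0.1723]
tool_rot [[-0.0009  1.     -0.0004]
 [ 0.     -0.0004 -1.    ]
 [-1.     -0.0009 -0.    ]]
contact_force [ 0.1928  0.4393 -0.0279]
ft_torque [ 0.0753  0.0165 -0.0086]
finger_gap 0.087829739666767
(np.False_, array([661.0819,  98.8532]), np.float64(20.423466781922478), np.float64(0.29765263352350696))
(np.True_, array([660.5682, 100.5779]), np.float64(11.616674861657604), np.float64(0.1565932340740797))
```

View pics/t6.png

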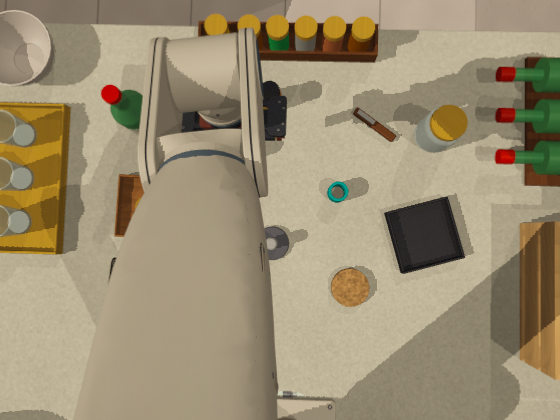

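View pics/s6.png

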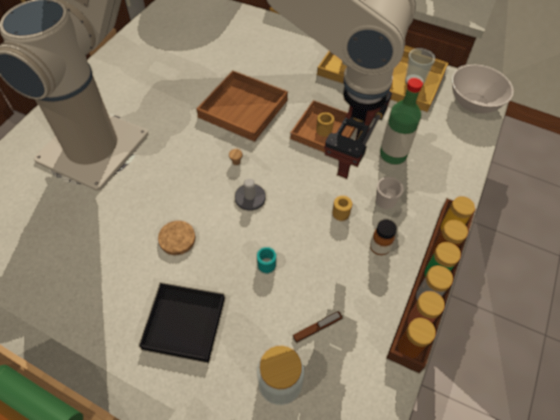

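In the scene view collar 2 stands upright in the wooden tray at (325,126). The arm is above collar 1, so I'll grip that now.

Request:
drive_tool([
  [0, 0, -20, 0, 87.8],
  [0, 0, -35, 0, 87.8],
  [0, 0, -35, 0, 87.8],
  [0, 0, -30, 0, 87.8],
  [0, 0, -20, 0, 87.8],
  [0, 0, -10, 0, 87.8],
  [0, 0, -4, 0, 87.8],
  [0, 0, 0, 0, 70],
  [0, 0, 0, 0, 55],
  [0, 0, 0, 0, 38],
  [0, 0, 0, 0, 35],
  [0, 0, 0, 0, 35],
])

```text
time_s: 17.38
position: [0.6593, 0.0984, 0.0192]
tool_rot: [[0.0, 1.0, 0.001], [-0.0, 0.001, -1.0], [-1.0, 0.0, 0.0]]
contact_force: [-0.8, -1.5, 2.0]
finger_gap: 0.0431
```

Request:
drive_tool([
  [0, 0, 0, 0, 35],
  [0, 0, 0, 0, 35],
])

```text
time_s: 17.62
position: [0.6593, 0.0984, 0.0192]
tool_rot: [[0.0, 1.0, 0.001], [-0.0, 0.001, -1.0], [-1.0, 0.0, 0.0]]
contact_force: [-0.0, -1.9, 4.3]
finger_gap: 0.043
```

Request:
drive_tool([
  [0, 0, 10, 0, 35],
  [0, 0, 30, 0, 35],
  [0, 0, 40, 0, 35],
  [0, 0, 21, 0, 35],
  [-20, -6, 0, 0, 35],
  [-37, -10, 0, 0, 35],
  [-40, -11, 0, 0, 35],
  [-40, -11, 0, 0, 35],
  [-37, -10, 0, 0, 35],
  [-27, -7, 0, 0, 35],
  [-11, -2, 0, 0, 35],
  [0, 0, 0, 0, 35],
])

```text
time_s: 19.12
position: [0.4474, 0.0417, 0.1201]
tool_rot: [[0.0, 1.0, 0.001], [0.0, 0.001, -1.0], [-1.0, 0.0, -0.0]]
contact_force: [-0.2, 0.5, -1.5]
finger_gap: 0.0426
```

Request:
drive_tool([
  [0, 0, -15, 0, 35],
  [0, 0, -12, 0, 35],
  [0, 0, -4, 0, 35],
  [0, 0, 0, 0, 35],
])

```text
time_s: 19.62
position: [0.447, 0.0416, 0.0882]
tool_rot: [[-0.001, 1.0, 0.001], [-0.0, 0.001, -1.0], [-1.0, -0.001, 0.0]]
contact_force: [0.0, -0.2, -0.9]
finger_gap: 0.043
```

Request:
drive_tool([
  [0, 0, -2, 0, 35],
  [0, 0, -2, 0, 35],
  [0, 0, -1, 0, 35],
  [0, 0, 0, 0, 35],
])

```text
time_s: 20.12
position: [0.4472, 0.0416, 0.0839]
tool_rot: [[0.0, 1.0, 0.001], [0.0, 0.001, -1.0], [-1.0, 0.0, -0.0]]
contact_force: [-0.4, -0.3, -1.6]
finger_gap: 0.0426
```

Request:
drive_tool([
  [0, 0, -0.5, 0, 35],
  [0, 0, -0.5, 0, 35],
  [0, 0, 0, 0, 35],
])

```text
time_s: 20.5
position: [0.4472, 0.0416, 0.0829]
tool_rot: [[0.0, 1.0, 0.001], [-0.0, 0.001, -1.0], [-1.0, 0.0, 0.0]]
contact_force: [0.5, -0.7, -1.8]
finger_gap: 0.043
```

Request:
drive_tool([
  [0, 0, -0.5, 0, 35],
  [0, 0, -0.5, 0, 35],
  [0, 0, 0, 0, 35],
])

```text
time_s: 20.88
position: [0.4472, 0.0416, 0.0818]
tool_rot: [[-0.0, 1.0, 0.001], [0.0, 0.001, -1.0], [-1.0, -0.0, -0.0]]
contact_force: [-1.1, -0.4, -1.7]
finger_gap: 0.0429
```

Request:
drive_tool([
  [0, 0, -0.5, 0, 35],
  [0, 0, 0, 0, 35],
])

```text
time_s: 21.12
position: [0.4472, 0.0416, 0.0813]
tool_rot: [[-0.0, 1.0, 0.001], [-0.0, 0.001, -1.0], [-1.0, -0.0, 0.0]]
contact_force: [-0.3, 0.8, -1.6]
finger_gap: 0.0429
```

Request:
drive_tool([
  [0, 0, -0.5, 0, 35],
  [0, 0, 0, 0, 35],
])

```text
time_s: 21.38
position: [0.4472, 0.0416, 0.0808]
tool_rot: [[-0.0, 1.0, 0.001], [-0.0, 0.001, -1.0], [-1.0, -0.0, 0.0]]
contact_force: [0.2, 0.1, -1.0]
finger_gap: 0.0426
```

Request:
drive_tool([
  [0, 0, -0.5, 0, 35],
  [0, 0, 0, 0, 35],
])

```text
time_s: 21.62
position: [0.4471, 0.0416, 0.0803]
tool_rot: [[-0.0, 1.0, 0.001], [0.0, 0.001, -1.0], [-1.0, -0.0, -0.0]]
contact_force: [-0.3, 0.0, -1.8]
finger_gap: 0.0427
```

Request:
drive_tool([
  [0, 0, -0.5, 0, 35],
  [0, 0, 0, 0, 35],
])

```text
time_s: 21.88
position: [0.4472, 0.0416, 0.0798]
tool_rot: [[-0.0, 1.0, 0.001], [-0.0, 0.001, -1.0], [-1.0, -0.0, 0.0]]
contact_force: [-1.0, 0.0, -1.2]
finger_gap: 0.0424
```

Request:
drive_tool([
  [0, 0, -0.5, 0, 35],
  [0, 0, 0, 0, 35],
])

```text
time_s: 22.12
position: [0.4473, 0.0416, 0.0794]
tool_rot: [[0.0, 1.0, 0.001], [0.0, 0.001, -1.0], [-1.0, 0.0, -0.0]]
contact_force: [-0.2, -0.3, -1.5]
finger_gap: 0.0429
```

Request:
drive_tool([
  [0, 0, -0.5, 0, 35],
  [0, 0, 0, 0, 35],
])

```text
time_s: 22.38
position: [0.4476, 0.0416, 0.0791]
tool_rot: [[0.001, 1.0, 0.001], [0.0, 0.001, -1.0], [-1.0, 0.001, -0.0]]
contact_force: [-1.0, 0.0, 3.5]
finger_gap: 0.0425
```

Request:
drive_tool([
  [0, 0, -0.5, 0, 35],
  [0, 0, 0, 0, 35],
])

```text
time_s: 22.62
position: [0.4479, 0.0416, 0.079]
tool_rot: [[0.001, 1.0, 0.001], [0.0, 0.001, -1.0], [-1.0, 0.001, -0.0]]
contact_force: [-0.2, -0.4, 6.8]
finger_gap: 0.0428
```

```bash
python3 st.py; python3 -c "
from h import *
b=snap('scene')['image'][140:240,190:310]
cv2.imwrite('pics/t7.png',cv2.resize(b,None,fx=5,fy=5,interpolation=cv2.INTER_CUBIC))"
```

```text
time_s 22.625
joint_positions [ 0.0662  0.3735  2.0902 -0.0001  0.6765  1.6361]
position [0.4479 0.0416 0.079 ]
tool_rot [[ 0.0014  1.      0.0009]
 [ 0.      0.0009 -1.    ]
 [-1.      0.0014 -0.    ]]
contact_force [-0.2022 -0.3657  6.7526]
ft_torque [-0.0132  0.1013  0.0391]
finger_gap 0.04275867578087662
```

View pics/t7.png

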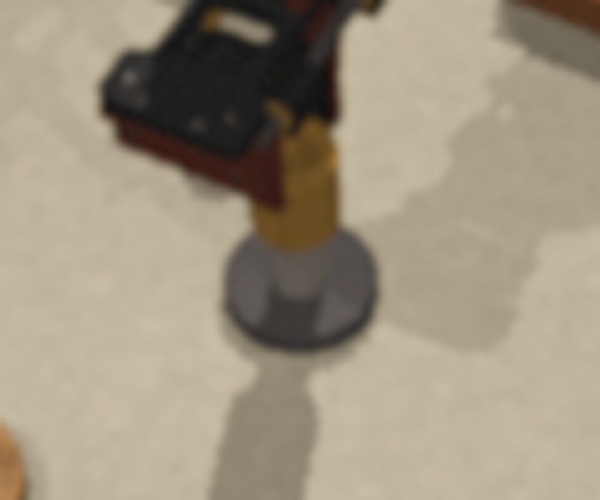

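Collar 1 stops on the pin's top: TCP z stays at 79, its underside is at about 60 mm, and the force rises to 7 N. It's too tight, so it goes into the black tray.

Request:
drive_tool([
  [0, 0, 5, 0, 35],
  [0, 0, 12, 0, 35],
  [0, 0, 18, 0, 35],
  [0, 0, 15, 0, 35],
  [0, -16, 4, 0, 35],
  [3, -32, 0, 0, 35],
  [4, -45, 0, 0, 35],
  [5, -48, 0, 0, 35],
  [5, -48, 0, 0, 35],
  [5, -48, 0, 0, 35],
  [4, -45, 0, 0, 35],
  [3, -30, 0, 0, 35],
])

```text
time_s: 24.18
position: [0.4753, -0.2733, 0.132]
tool_rot: [[-0.001, 1.0, -0.001], [0.0, -0.001, -1.0], [-1.0, -0.001, -0.0]]
contact_force: [-0.1, 0.8, -2.1]
finger_gap: 0.0426
```

Request:
drive_tool([
  [0, -16, 0, 0, 35],
  [0, -6, 0, 0, 35],
  [0, 0, 0, 0, 35],
])

```text
time_s: 24.55
position: [0.4758, -0.292, 0.1322]
tool_rot: [[-0.001, 1.0, 0.001], [0.001, 0.001, -1.0], [-1.0, -0.001, -0.001]]
contact_force: [0.3, 0.9, -2.5]
finger_gap: 0.0427
```

```bash
python3 st.py; python3 -c "
from h import *
b=snap('scene','s8.png')
for z in (.005,.026): print(proj(b,(.4768,-.2911,z)))"
```

```text
time_s 24.55
joint_positions [-0.5718  0.4173  1.8285  0.0002  0.8965  0.998 ]
position [ 0.4758 -0.292   0.1322]
tool_rot [[-0.0006  1.      0.0009]
 [ 0.0005  0.0009 -1.    ]
 [-1.     -0.0006 -0.0005]]
contact_force [ 0.317   0.9149 -2.4527]
ft_torque [ 0.0794 -0.0483 -0.0422]
finger_gap 0.04272612995864726
(np.float64(183.80448356700052), np.float64(321.3879766118619))
(np.float64(182.08822187372414), np.float64(317.6270766285487))
```

View pics/s8.png

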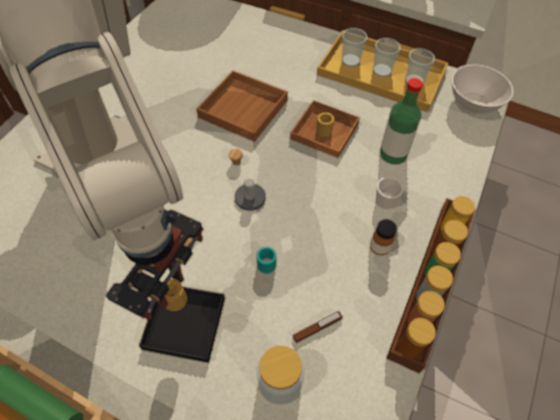

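The scene view shows collar 1 above the black tray at (176,293), and collar 2 upright in the wooden tray. Contact is expected at TCP z of about 24 mm.

Request:
drive_tool([
  [0, 0, -15, 0, 35],
  [0, 0, -25, 0, 35],
  [0, 0, -30, 0, 35],
  [0, 0, -20, 0, 35],
  [0, 0, -9, 0, 35],
  [0, 0, -4, 0, 35],
  [0, 0, -2, 0, 35],
  [0, 0, 0, 0, 35],
])

```text
time_s: 25.6
position: [0.4766, -0.2926, 0.0279]
tool_rot: [[0.001, 1.0, 0.001], [-0.001, 0.001, -1.0], [-1.0, 0.001, 0.001]]
contact_force: [-0.5, 0.1, -1.8]
finger_gap: 0.0427
```

Request:
drive_tool([
  [0, 0, -1, 0, 35],
  [0, 0, -0.5, 0, 35],
  [0, 0, 0, 0, 35],
])

```text
time_s: 25.98
position: [0.4762, -0.2925, 0.026]
tool_rot: [[0.0, 1.0, 0.001], [-0.0, 0.001, -1.0], [-1.0, 0.0, 0.0]]
contact_force: [0.2, 0.4, -0.4]
finger_gap: 0.0427
```

Request:
drive_tool([
  [0, 0, -0.5, 0, 35],
  [0, 0, 0, 0, 35],
])

```text
time_s: 26.22
position: [0.4762, -0.2924, 0.0253]
tool_rot: [[-0.0, 1.0, 0.001], [0.0, 0.001, -1.0], [-1.0, -0.0, -0.0]]
contact_force: [0.3, 0.7, -1.6]
finger_gap: 0.0428
```

Request:
drive_tool([
  [0, 0, -0.5, 0, 35],
  [0, 0, -0.5, 0, 35],
  [0, 0, 0, 0, 35],
])

```text
time_s: 26.6
position: [0.4762, -0.2924, 0.0243]
tool_rot: [[-0.0, 1.0, 0.001], [0.0, 0.001, -1.0], [-1.0, -0.0, -0.0]]
contact_force: [-0.4, -0.0, -0.7]
finger_gap: 0.0427
```

Request:
drive_tool([
  [0, 0, -0.5, 0, 35],
  [0, 0, 0, 0, 35],
])

```text
time_s: 26.85
position: [0.4763, -0.2925, 0.0242]
tool_rot: [[0.0, 1.0, 0.001], [-0.0, 0.001, -1.0], [-1.0, 0.0, 0.0]]
contact_force: [-0.2, 0.5, 1.6]
finger_gap: 0.0427
```

Collar 1 is touching the tray floor. I'll release it, rise and back away.

Request:
drive_tool([
  [0, 0, 0, 0, 50],
  [0, 0, 0, 0, 62],
  [0, 0, 0, 0, 62],
  [0, 0, 5, 0, 62],
  [0, 0, 20, 0, 62],
  [0, 0, 35, 0, 62],
  [0, 0, 40, 0, 62],
  [0, 0, 40, 0, 70],
  [0, 0, 30, 0, 80],
  [-20, -30, 0, 0, 87.8],
  [-30, -45, 0, 0, 87.8],
  [-30, -45, 0, 0, 87.8],
])

```text
time_s: 28.35
position: [0.3956, -0.4134, 0.1945]
tool_rot: [[0.001, 1.0, 0.002], [-0.001, 0.002, -1.0], [-1.0, 0.001, 0.001]]
contact_force: [-0.1, 0.6, -0.6]
finger_gap: 0.0878
```

Request:
drive_tool([
  [-30, -40, 0, 0, 87.8],
  [-30, -40, 0, 0, 87.8],
  [-20, -20, 0, 0, 87.8],
  [0, 0, 0, 0, 87.8],
  [0, 0, 0, 0, 87.8],
])

```text
time_s: 28.98
position: [0.3165, -0.5118, 0.1939]
tool_rot: [[0.0, 1.0, 0.001], [0.0, 0.001, -1.0], [-1.0, 0.0, -0.0]]
contact_force: [-0.5, -0.4, -1.2]
finger_gap: 0.088
```

```bash
python3 st.py; python3 -c "
from h import *
snap('top','t9.png');snap('scene','s9.png')"
```

```text
time_s 28.975
joint_positions [-1.0368  0.3974  1.6884  0.0004  1.0561  0.533 ]
position [ 0.3165 -0.5118  0.1939]
tool_rot [[ 0.0001  1.      0.0008]
 [ 0.0004  0.0008 -1.    ]
 [-1.      0.0001 -0.0004]]
contact_force [-0.5476 -0.3712 -1.2015]
ft_torque [-0.013   0.0826 -0.0058]
finger_gap 0.08803006216800113
```

View pics/t9.png

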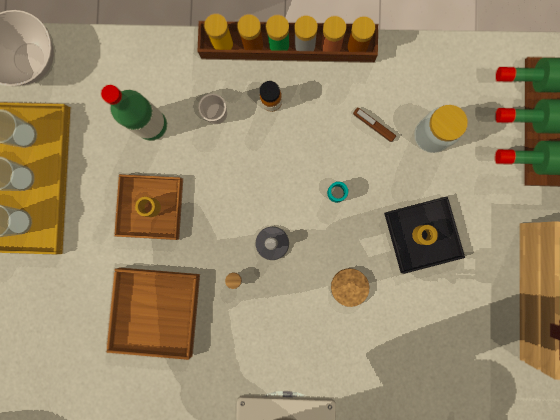

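View pics/s9.png

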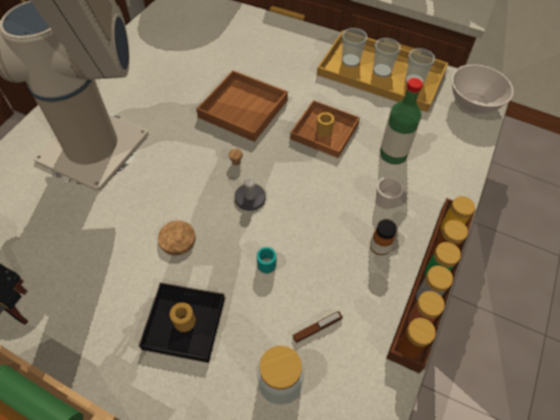

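Both collars stand upright: the wide-bore one in the small wooden tray at (146,206) in the top view, the narrow one in the black tray at (425,235). Everything else is where it was, and the gripper is clear.

```bash
python3 -c "
from h import *
print(order.finish_job())"
```

```text
the job is handed in; nothing more can be done
None
```

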